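Tighten the vise's holding-down bolt with the ratchet

ROBOT

A 6-joint arm with a two-finger parallel gripper is mounted at the origin on the work surface. World frame = base frame: x ahead of the robot, y to its left, z up, the work surface at z = 0. Lengths are in mm, angles in rad, forces in N, time in s.
With the tool pointing down it reaches from about 375 to 925 mm from the base axis. Payload 5.7 kg.
Tool frame: the origin (TCP) lies at the very end of the fingers, on their centre line; the grasp point (between the pads) lies 19 mm behind it; z points along the fingers, y is the line along which they close (so a half turn about z gives the same grasp; the last joint's range is limited). The gripper opens to 88 mm and grips with 3 to 60 N. Pads are 20 mm wide; open, the fingers measure 115 mm over their backs; the gripper's body (75 mm by 178 mm) begins 61 mm behind the grasp point.
Start: joints at [1.044, 0.359, 1.51, -0, 1.272, -0.115], TCP at [240.145, 549.811, 222.623] pointing down, gripper open.
Joint ranges: [-2.97, 2.97], [-1.01, 2.36], [0.21, 2.38], [-0.96, 4.11], [0.2, 2.71], [-2.98, 2.98]. Speed limits (rad/s): [2.39, 2.39, 3.14, 3.14, 3.14, 3.14].

INTERFACE

Orientations are given as a rotation vector (axis times angle).
In Python, from station import status, get_image, order gives the robot as it stands.
- The arm moves only by the shell command python3 -m crank 'ROWS' [FORCE]. ROWS is JSON, a list of rows, each a list of 7 numbers: the shift along the tool's x, y, z in cm, then the turn, a rotation vector about the tool's x, y, z in degrees, then the opening in per cent of the stroke, from 0 (shut) to 100 (fully open). A call has 1 to 8 rows; each row shifts and turns the commanded pose from where the row before left it, along the tool's axes as they then stand; what a row does not reach is not made up. A row lasts 1/12 s, in which the tool goes at most 41.7 mm and 7.16 degrees, less where a joint would pass 70% of its speed; a pose out of reach is approached as far as the arm can. A call is refused whole if a number of a shift passes 4.17 or a number of a turn 7.16, either way. A call with a gripper value outside its range is refused whole. The fingers move at their own pace and stop on an object; FORCE is the grip in N (left out, the last holds). Time passes only in rows, so rows that do not move let the fingers close. It gives the time, the measured TCP pose, the force, the opening and the grip force at its end, in the units of the state.
- status.state(): the state, without advancing time (a new reading comes with each control period).
- get_image(name): name is "scene" or "top" or "wrist"; returns a dict with "img" (420x560x3 uint8, blue, green, red), "intrinsics" (3x3 intrinsics, pixels), "extrinsics" (4x4, takes a point from camera to world coordinates). Camera axes: x right, y down, z forward; pixel columns grow to the right and rows downward; lengths in mm; the calibration is good to about 2 mm. A picture is of the moment at which its call begins. There is no depth.
- order.job_done(): hands the job in; it is judged then, once.
The state is a dict: "t": time; "joints": joint angles; "dq": joint speeds; "joint_efforts": joint torques, N m; "ee_pos": TCP position; "tool_rot": TCP orientation; "ft_force": force on the tool from outside, world axes, zero at the start; "ft_torque": the same for the moment, N m; "grip_width": finger opening in mm; "finger_force": force on a finger pad.
Only numpy, scipy, OpenCV 4.12 (cv2) and the standard library are available. Lean on these libraries where they do the work, as an engineer would, in place of code of your own. Each camera call takes 0.05 s, during which the arm holds its last target. There are 200 camera calls.

TASK

The bench vise is loose on its foot, and the ratchet left on its right-hand holding-down bolt is set to undo. Clear the spray can out of the handle's swing by standing it in the wooden tray beside the jar, push the ratchet's direction lever fully over to tighten (clockwise from above), then swing the handle back, away from the vise, by at least 45 degrees to feel that it clicks round freely without undoing the bolt. Now work the handle to and fro until the bolt is fully tight, and let go; do not slacken the bolt, hit the can with the handle, knock it over or disturb anything else.

Things in the scene. Friction and masses are not known exactly. Their poses are not given: they have to be found in the camera images.
- vise: Grey cast-iron 6-inch bench vise fixed to the bench. Origin: centre of its round foot, on the bench; x to its back (anvil), -x to its front (screw), y to its left, z up. Foot radius 78, 36 high, four ears; the bolt to tighten goes through the right-hand ear at x 0, y -95. Under the jaws a casting z 75 to 150: x -135 to -39, y -60 to 60; in front a flange x -137 to -107, y -72 to 72, z 80 to 122; behind y -42 to 42 to x 135.
- vise_jaws (a point): Top centre of the vise's jaws, 225 above the bench, axes as the vise's. Jaws: x -85 to 58, y -75 to 75 of the vise, z 140 to 225. Their right side (y -75) rises close beside and above the ratchet's head and lever, so there the tool must lean out to the vise's right (about 35 degrees, its tip pointing in under the jaws).
- vise_screw (a point): Front end of the vise's screw, 196 in front of its origin, 106 above the bench, radius 18 (collar behind it 21). Slide behind it y -28 to 28 up to x -152. T-bar, 13 thick with 20 mm balls, at x -182 of the vise from y -18, z 22 up to y 38, z 178.
- bolt (a joint): Turn of the bolt (and of the socket on it), rad, positive clockwise from above = tightening. Starts at 0.1 to 0.25; fully tight at a hard stop at 1.6, felt as the handle coming up firm. Turning it by the handle takes 5 to 7 N at the handgrip; it stays where it is left.
- bolt_axis (a point): Point on the bolt's upright axis, which the handle swings about, at mid-height of the ratchet's head and handle, 88 above the bench. x and y turn with the bolt; z up. Round ratchet head 60 across, z 73 to 103, with a pear-shaped neck 44 wide out to 58 from the axis; socket below it.
- ratchet (a joint): Swing of the handle about the bolt, rad, positive clockwise from above. 0: along the vise's -x; positive towards the vise (stop at 0.06, against the flange); negative: back, out to the right (keep above -1.15 to clear the toolbox). Stays where left. 18 teeth: with the lever on tighten a clockwise swing takes up 0 to 0.4 rad of slack, then turns the bolt; anticlockwise it clicks freely (2 to 3 N). On undo, the reverse.
- handle_grip (a point): Middle of the ratchet's black handgrip, 175 from the bolt's axis, 88 above the bench. The ratchet stays on the bolt. x along the handle, outward from the bolt; z up. Handgrip 100 long (125 to 225 from the axis), 24 wide, 20 high; the steel shank between it and the neck is 17 wide, 15 high.
- dir_lever (a joint): Direction lever on the ratchet's neck, rad, positive clockwise from above; pivot 40 from the bolt's axis over the handle, pointing outward along it. Starts near -0.33 (undo, tip away from the vise); tighten is fully over the other way, at its stop at +0.40, tip towards the vise (it works above about 0.28). Stiff: 7 N sideways at the tip moves it, and it stays where it is put.
- lever_tip (a point): Centre of the lever's raised thumb tab, 38 from its pivot (78 from the bolt's axis when centred), 111.5 above the bench. Tab 8 long, 14 wide, z 104 to 120; arm of the lever 10 wide, z 104 to 114; the handle's shank below it has its top at z 95.5. x along the lever, outward; z up.
- can_mid (a point): Centre of the spray can (aluminium, white band, black cap), 58 in diameter and 128 tall below its shoulder, 152 with the 46 wide cap; this point is 80 above its underside, on its axis. 0.2 to 0.42 kg. Starts upright on the bench to the right of the handle, in its swing.
- tray: Low open wooden tray fixed on the bench at the left. Origin: centre of its underside; x along its length. 250 x 130 outside, walls 9 thick and 45 high, floor 9 above the bench. The jar stands in its +x half; the -x half is free.
- jar: Glass screw jar with steel lid standing in the tray, 60 in diameter, 85 high; origin at the centre of its underside. Leave it.
- toolbox_mid (a point): Centre of a black and grey toolbox, 136 x 246 (its y) x 113 high, handle up to 134, 6 kg, at the right behind the handle's swing. Leave it.
- tin_mid (a point): Centre of a paint tin, 97 in diameter, 110 high, left of the vise. Leave it.
- carton_mid (a point): Centre of a cardboard carton of screws, 90 (its x) x 60 x 46 high, at the right in front, lower than the handle. Leave it.

How it is judged (in metres and radians):
On the way, in this order (a step that is already met when the one before it is completed fails the run):
1. the direction lever has been flicked over to tighten (value of joint dir_lever above 0.28 rad), for 0.1 s.
2. with the lever on tighten, the handle has been swung back, free-wheeling, to at least 34 degrees out from the line of the vise, the bolt not yet tightened (value of joint dir_lever above 0.25 rad and value of joint ratchet below -0.6 rad and value of joint bolt below 1 rad).
3. the bolt has been turned fully tight (value of joint bolt above 1.5 rad), for 0.1 s.
At the end, for the whole second after the job is handed in: Bolt within 0.1 rad (6 deg) of its tight stop, direction lever on tighten, spray can upright (within 6 deg) and at rest on the tray's floor inside its walls; jar, toolbox, tin and carton not moved more than 20 mm nor tipped (value of joint bolt above 1.5 rad and value of joint dir_lever above 0.25 rad and z of can_mid in the frame of tray between 0.08 and 0.095 m and x of can_mid in the frame of tray between -0.12 and 0.12 m and y of can_mid in the frame of tray between -0.06 and 0.06 m and angle between can_mid's own z axis and vertical below 0.1 rad and linear speed of spray_can below 0.02 m/s); the robot touches nothing.
It fails at once if the bolt is slackened (value of joint bolt below 0 rad).
It fails at once if the spray can is knocked over (angle between can_mid's own z axis and vertical above 0.7 rad).
It fails at once if the handle hits the spray can (contact force between ratchet and spray_can above 3 N).
It fails at once if jar, toolbox, tin or carton moved more than 20 mm or tipped (distance of any of jar, toolbox_mid, tin_mid, carton_mid from where it was at the start of the episode above 0.02 m or angle between any of jar, toolbox_mid, tin_mid, carton_mid's own z axis and vertical above 0.3 rad).
It also fails if it takes over 69 s, if anything falls off the work surface, if the arm or the gripper's body presses on something with over 40 N, if the wrist force passes 120 N, or if a joint passes its speed limit or range.

## Working session

There is one attempt and no reset: what is moved stays moved. The work goes in short steps, Python scripts to look and compute and a shell command to move; the robot and the scene stay as the last step left them, time stands still between calls to the robot, and variables do not carry over. Pictures are saved under pics/ and viewed, at most 10 in all, crops included, and the job is handed in when it is done.

```bash
ls; mkdir -p pics; python3 - <<'E'
from station import status,get_image
import cv2,numpy as np
s=status.state();print(s)
for n in("scene","top"):
    d=get_image(n);cv2.imwrite(f"pics/{n}0.png",d["img"]);print(n,np.round(d["intrinsics"],1).tolist(),np.round(d["extrinsics"],3).tolist())
E
```

```text
pics
{'t': 0.0, 'joints': array([ 1.04386451e+00,  3.59478877e-01,  1.51139310e+00, -2.80729872e-05,
        1.27253378e+00, -1.15075925e-01]), 'dq': array([-7.57320778e-04,  3.15233128e-04, -5.59972049e-05, -8.96176079e-04,
       -1.15106489e-03,  4.31024072e-04]), 'joint_efforts': array([-1.54807705e-03, -5.15346229e+01, -2.70728213e+01,  6.77230745e-02,
        3.49946762e-02, -1.96216070e-04]), 'ee_pos': array([239.84366685, 549.23157709, 221.840139  ]), 'tool_rot': array([-6.42254281e-01, -3.07468247e+00,  2.71535812e-03]), 'ft_force': array([ 0.53666881, -0.14692517, -0.67062586]), 'ft_torque': array([-0.00853219,  0.00490137, -0.00286271]), 'finger_force': 0.0, 'grip_width': 87.70678098793846}
scene [[388.2, 0.0, 281.1], [0.0, 388.2, 209.9], [0.0, 0.0, 1.0]] [[-0.991, -0.113, 0.074, 491.249], [-0.133, 0.744, -0.654, 715.744], [0.019, -0.658, -0.753, 927.844], [0.0, 0.0, 0.0, 1.0]]
top [[448.6, 0.0, 280.9], [0.0, 448.6, 204.5], [0.0, 0.0, 1.0]] [[-0.014, -0.985, 0.17, 367.82], [-0.999, 0.019, 0.027, -5.991], [-0.03, -0.169, -0.985, 1166.597], [0.0, 0.0, 0.0, 1.0]]
```

View pics/scene0.png

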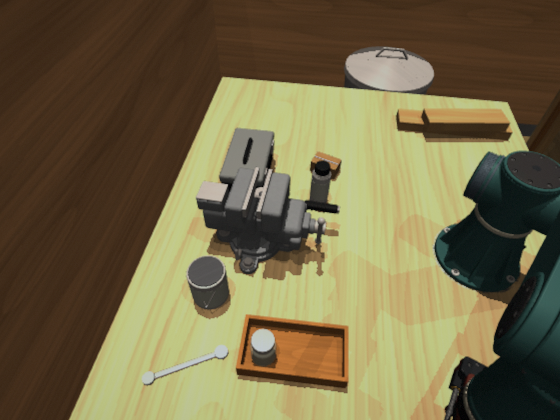

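View pics/top0.png

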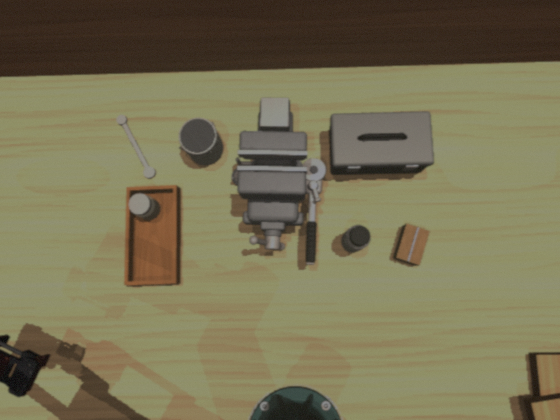

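The scene and top views show everything upright. In the top view the ratchet head is near (316,170), the grip near (311,241), the can cap near (357,237), the tray spans (125–180, 185–287) with the jar near (143,206), and the toolbox is near (381,142). I'll zoom in on the ratchet and measure it.

```bash
cat > h.py <<'E'
import cv2,numpy as np
from station import status,get_image
from scipy.spatial.transform import Rotation as R
def ray(d,px,z):
    K=d["intrinsics"];E=d["extrinsics"]
    v=E[:3,:3]@np.linalg.solve(K,[px[0],px[1],1.]);o=E[:3,3]
    return o+v*(z-o[2])/v[2]
def proj(d,p):
    E=d["extrinsics"];c=E[:3,:3].T@(np.array(p,float)-E[:3,3]);u=d["intrinsics"]@c;return u[:2]/u[2]
def grab(n,name,crop=None,s=1):
    d=get_image(n);im=d["img"]
    if crop: x0,y0,x1,y1=crop;im=im[y0:y1,x0:x1]
    im=cv2.resize(im,None,fx=s,fy=s,interpolation=cv2.INTER_CUBIC)
    cv2.imwrite(f"pics/{name}.png",im);return d
E
python3 - <<'E'
from h import *
d=grab("top","top1",(230,90,390,270),3.3)
for n,p,z in [("bolt",(316,170),103),("grip",(311,241),98),("can cap",(357,237),152),("tray TL",(128,186),45),("tray TR",(179,186),45),("tray BL",(126,286),45),("tray BR",(180,286),45),("jar",(141,205),85),("tb TL",(331,114),113),("tb BR",(431,165),113),("jaw L",(240,170),225),("jaw R",(306,170),225),("carton",(411,243),46),("tin",(199,137),110)]:
    print(n,ray(d,p,z).round(0))
E
```

```text
bolt [635. -64. 103.]
grip [462. -47.  98.]
can cap [ 465. -149.  152.]
tray TL [617. 419.  45.]
tray TR [614. 286.  45.]
tray BL [363. 413.  45.]
tray BR [361. 278.  45.]
jar [559. 369.  85.]
tb TL [ 773. -104.  113.]
tb BR [ 639. -338.  113.]
jaw L [608. 107. 225.]
jaw R [604. -35. 225.]
carton [ 458. -296.   46.]
tin [723. 223. 110.]
```

View pics/top1.png

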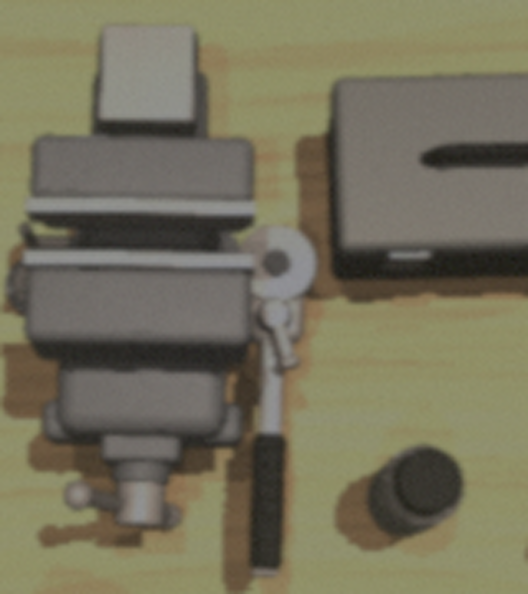

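The crop shows the ratchet boss at crop (275,263), the lever pivot at (275,313) with its tip at (288,362) on the undo side, the grip at (267,502), and the can cap at (428,481).

```bash
python3 - <<'E'
from h import *
d=get_image("top")
c=lambda u,v:(230+u/3.3,90+v/3.3)
P={n:ray(d,c(*p),z) for n,p,z in [("bolt",(275,263),103),("pivot",(275,313),112),("grip0",(268,435),98),("grip1",(265,572),98),("tip",(288,360),118),("cap",(428,481),152),("jawL",(28,258),225),("jawR",(254,262),225),("jawL2",(28,204),225),("jawR2",(254,208),225)]}
for n,p in P.items(): print(n,p.round(0))
g=(P["grip0"]+P["grip1"])/2;b=P["bolt"];print("r",np.linalg.norm((g-b)[:2]),"ang",np.degrees(np.arctan2(*(g-b)[1::-1])))
s=status.state();M=R.from_rotvec(s["tool_rot"]).as_matrix();print(M.round(3),"y yaw",np.degrees(np.arctan2(M[1,1],M[0,1])))
# scene view cross-check of can
s2=get_image("scene");print(proj(s2,[*P["cap"][:2],152]),proj(s2,[*P["cap"][:2],0]),proj(s2,g))
E
```

```text
bolt [635. -57. 103.]
pivot [596. -56. 112.]
grip0 [508. -49.  98.]
grip1 [410. -44.  98.]
tip [560. -64. 118.]
cap [ 468. -155.  152.]
jawL [612. 111. 225.]
jawR [606. -38. 225.]
jawL2 [648. 111. 225.]
jawR2 [642. -38. 225.]
r 176.74616057408915 ang 176.59249167329668
[[-0.916  0.4   -0.001]
 [ 0.4    0.916 -0.001]
 [ 0.    -0.001 -1.   ]] y yaw 66.40427536981457
[323.17212437 164.42120875] [318.49426881 199.19955061] [321.92428077 203.80087504]
```

```bash
python3 -m crank '[[0,0,-0.4,0,0,7.1,100],[0,0,-0.4,0,0,7.1,100],[0,0,-0.4,0,0,7.1,100],[0,0,-0.4,0,0,7.1,100],[0,0,-0.4,0,0,7.1,100],[0,0,-0.4,0,0,7.1,100],[0,0,-0.4,0,0,7.1,100],[0,0,-0.4,0,0,7.1,100]]' 20
python3 -m crank '[[0,0,0,0,0,7.1,100],[0,0,0,0,0,2.5,100],[-3.5,1.1,0,0,0,0,100],[-3.5,1.1,0,0,0,0,100],[-3.5,1.1,0,0,0,0,100],[-3.5,1.1,0,0,0,0,100],[-3.5,1.1,0,0,0,0,100],[-3.5,1.1,0,0,0,0,100]]'
python3 -m crank '[[-3.5,1.1,0,0,0,0,100],[-3.5,1.1,0,0,0,0,100],[-3.5,1.1,0,0,0,0,100],[-3.5,1.1,0,0,0,0,100],[-3.5,1.1,0,0,0,0,100],[-3.5,1.1,0,0,0,0,100],[-3.5,1.1,0,0,0,0,100],[-3.5,1.1,0,0,0,0,100]]'
python3 -m crank '[[-3.5,1.1,0,0,0,0,100],[-3.5,1.1,0,0,0,0,100],[-3.5,1.1,0,0,0,0,100],[-3.5,1.1,0,0,0,0,100],[0,0,0,0,0,0,100]]'
```

```text
t: 0.92
ee_pos: [240.1, 549.7, 254.7]
tool_rot: [2.035, 2.393, -0.001]
ft_force: [0.0, 0.8, -0.2]
grip_width: 87.8
finger_force: 0.0
t: 1.58
ee_pos: [306.2, 338.2, 254.6]
tool_rot: [2.221, 2.222, 0.0]
ft_force: [1.2, -0.3, -0.1]
grip_width: 87.9
finger_force: 0.0
t: 2.25
ee_pos: [394.3, 58.1, 254.9]
tool_rot: [2.221, 2.221, 0.001]
ft_force: [1.0, 0.9, -0.6]
grip_width: 87.7
finger_force: 0.0
t: 2.67
ee_pos: [440.9, -86.0, 255.1]
tool_rot: [2.223, 2.214, -0.001]
ft_force: [0.3, -1.2, -0.0]
grip_width: 87.8
finger_force: 0.0
```

```bash
python3 -m crank '[[-3.5,1.4,0,0,0,0,100],[-3.4,1.3,0,0,0,0,100],[0,0,0,0,0,0,100],[0,0,0,0,0,0,100]]'; python3 - <<'E'
from h import *
d=grab("wrist","w1")
s=status.state();print(s["ee_pos"].round(1),proj(d,[468,-155,152]),proj(d,[468,-132,128]),d["extrinsics"][:3,3].round(0))
E
```

```text
t: 3.0
ee_pos: [465.5, -150.0, 254.4]
tool_rot: [-2.224, -2.219, 0.0]
ft_force: [-0.9, 0.8, 0.0]
grip_width: 87.5
finger_force: 0.0
[ 464.8 -148.8  254.3] [286.80941148 212.73671162] [286.53454302 179.52244415] [465. -69. 417.]
```

View pics/w1.png

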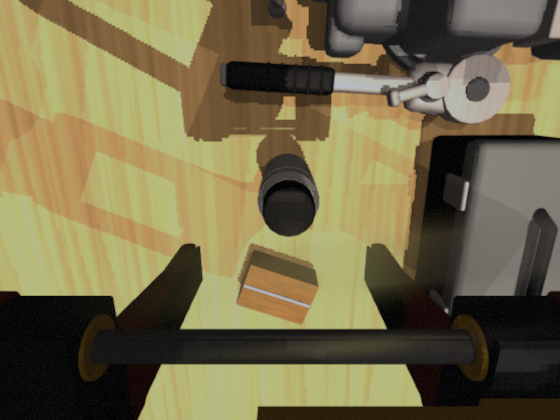

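The wrist view shows the cap at (289,210), about 2 mm from where I predicted it, so I'll descend and grip.

```bash
python3 -m crank '[[-0.5,0.4,2,0,0,0,100],[0,0,3,0,0,0,100],[0,0,3,0,0,0,100],[0,0,3,0,0,0,100],[0,0,3,0,0,0,100],[0,0,2.2,0,0,0,100],[0,0,0,0,0,0,100]]' 25
python3 -m crank '[[0,0,0,0,0,0,40],[0,0,0,0,0,0,40],[0,0,0,0,0,0,40],[0,0,0,0,0,0,40],[0,0,0,0,0,0,40],[0,0,0,0,0,0,40],[0,0,0,0,0,0,40],[0,0,0,0,0,0,40]]' 25
```

```text
t: 3.63
ee_pos: [465.4, -150.9, 89.2]
tool_rot: [-2.214, -2.217, 0.004]
ft_force: [-0.9, 0.5, 0.1]
grip_width: 88.0
finger_force: 0.0
t: 4.3
ee_pos: [470.2, -154.6, 93.9]
tool_rot: [2.22, 2.22, 0.001]
ft_force: [0.2, 1.5, 7.5]
grip_width: 57.5
finger_force: 25.0
```

```bash
python3 -m crank '[[0,0,-1,0,0,0,40],[0,0,-2,0,0,0,40],[0,0,-3,0,0,0,40],[0,0,-3,0,0,0,40],[0,0,-3,0,0,0,40],[0,0,-3,0,0,0,40],[0,0,-3,0,0,0,40],[0,0,-3,0,0,0,40]]'
python3 -m crank '[[1,0,0,0,0,0,40],[2,-0.2,0,0,0,0,40],[3,-0.3,0,0,0,0,40],[3,-0.3,0,0,0,0,40],[3,-0.3,0,0,0,0,40],[3,-0.3,0,0,0,0,40],[3,-0.3,0,0,0,0,40],[3,-0.3,0,0,0,0,40]]'
python3 -m crank '[[3,-0.2,0,0,0,0,40],[3,-0.2,0,0,0,0,40],[3,-0.2,0,0,0,0,40],[3,-0.2,0,0,0,0,40],[3,-0.2,0,0,0,0,40],[3,-0.2,0,0,0,0,40],[3,-0.2,0,0,0,0,40],[3,-0.2,0,0,0,0,40]]'
python3 -m crank '[[2.5,-0.3,0,0,0,0,40],[2,-0.2,0,0,0,0,40],[0.7,-0.2,0,0,0,0,40],[0,0,0,0,0,0,40],[0,0,0,0,0,0,40]]'
python3 - <<'E'
from h import *
d=grab("wrist","w2")
E
```

```text
t: 4.97
ee_pos: [468.0, -153.7, 304.3]
tool_rot: [-2.221, -2.221, 0.001]
ft_force: [0.7, -0.8, -3.9]
grip_width: 57.1
finger_force: 25.0
t: 5.63
ee_pos: [447.1, 57.6, 301.1]
tool_rot: [-2.22, -2.22, 0.003]
ft_force: [0.6, 0.0, -3.7]
grip_width: 57.3
finger_force: 25.0
t: 6.3
ee_pos: [431.1, 297.0, 300.9]
tool_rot: [-2.22, -2.221, 0.005]
ft_force: [0.7, -0.3, -3.5]
grip_width: 57.4
finger_force: 25.0
t: 6.72
ee_pos: [425.1, 347.1, 301.4]
tool_rot: [2.22, 2.223, -0.005]
ft_force: [0.5, 0.1, -3.9]
grip_width: 57.6
finger_force: 25.0
```

View pics/w2.png

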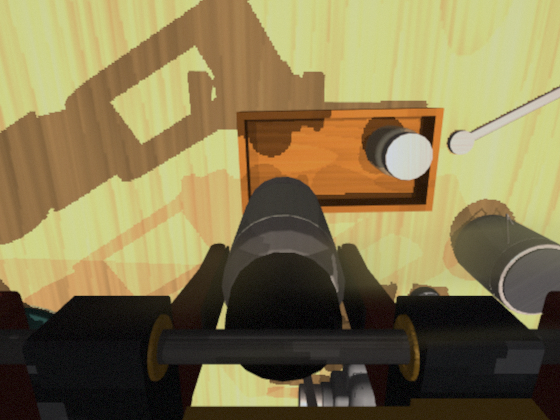

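The can hangs upright in the grip with the tray beneath it (tray spans 238–440 across) and the jar clear on the right. Lowering now.

```bash
python3 -m crank '[[0,0,2,0,0,0,40],[0,0,3,0,0,0,40],[0,0,3,0,0,0,40],[0,0,3,0,0,0,40],[0,0,3,0,0,0,40],[0,0,3,0,0,0,40],[0,0,1.5,0,0,0,40],[0,0,0.5,0,0,0,40]]'
python3 -m crank '[[0,0,0.3,0,0,0,40],[0,0,0.2,0,0,0,40],[0,0,0,0,0,0,40],[0,0,0,0,0,0,40]]'
```

```text
t: 7.43
ee_pos: [424.4, 345.0, 109.8]
tool_rot: [-2.222, -2.219, 0.009]
ft_force: [-0.2, -0.3, -3.5]
grip_width: 57.4
finger_force: 25.0
t: 7.77
ee_pos: [427.2, 348.2, 108.9]
tool_rot: [2.221, 2.221, 0.004]
ft_force: [-0.8, 0.2, -3.3]
grip_width: 57.2
finger_force: 25.0
```

```bash
python3 -m crank '[[0,0,0.2,0,0,0,40],[0,0,0,0,0,0,40],[0,0,0,0,0,0,40]]'; python3 -m crank '[[0,0,0.2,0,0,0,40],[0,0,0,0,0,0,40],[0,0,0,0,0,0,40]]'
```

```text
t: 8.02
ee_pos: [426.3, 348.0, 106.0]
tool_rot: [2.221, 2.222, 0.001]
ft_force: [0.0, 0.4, -5.0]
grip_width: 57.2
finger_force: 25.0
t: 8.27
ee_pos: [426.0, 347.8, 103.5]
tool_rot: [-2.221, -2.222, 0.001]
ft_force: [-0.1, 0.6, -3.5]
grip_width: 57.2
finger_force: 25.0
```

```bash
python3 -m crank '[[0,0,0.1,0,0,0,40],[0,0,0,0,0,0,40],[0,0,0,0,0,0,40]]'; python3 -m crank '[[0,0,0.1,0,0,0,40],[0,0,0,0,0,0,40],[0,0,0,0,0,0,40]]'
```

```text
t: 8.52
ee_pos: [426.2, 348.0, 102.9]
tool_rot: [-2.221, -2.222, -0.0]
ft_force: [-0.1, 0.2, 1.1]
grip_width: 57.2
finger_force: 25.0
t: 8.77
ee_pos: [426.2, 348.0, 102.9]
tool_rot: [-2.221, -2.222, -0.001]
ft_force: [-3.3, -1.6, 10.2]
grip_width: 57.5
finger_force: 25.0
```

```bash
python3 -m crank '[[0,0,-0.1,0,0,0,40],[0,0,0,0,0,0,100],[0,0,0,0,0,0,100],[0,0,0,0,0,0,100],[0,0,0,0,0,0,100],[0,0,0,0,0,0,100]]'
python3 -m crank '[[0,0,-0.5,0,0,0,100],[0,0,-2,0,0,0,100],[0,0,-3,0,0,0,100],[0,0,-3,0,0,0,100],[0,0,-3,0,0,0,100],[0,0,-3,0,0,0,100],[0,0,-3,0,0,0,100],[0,0,-2.5,0,0,0,100]]'
python3 -m crank '[[-1,0.3,0,0,0,0,0],[-2,0.5,0,0,0,0,0],[-3,0.7,0,0,0,0,0],[-3,0.7,0,0,0,0,0],[-3,0.7,0,0,0,0,0],[-3,0.7,0,0,0,0,0],[-3,0.7,0,0,0,0,0],[-3,0.7,0,0,0,0,0]]' 30
python3 -m crank '[[-3,0.7,0,0,0,0,0],[-3,0.7,0,0,0,0,0],[-3,0.7,0,0,0,0,0],[-3,0.7,0,0,0,0,0],[-3,0.7,0,0,0,0,0],[-3,0.7,0,0,0,0,0],[-3,0.7,0,0,0,0,0],[-3,0.7,0,0,0,0,0]]'
python3 -m crank '[[-3,0.7,0,0,0,0,0],[-3,0.7,0,0,0,0,0],[-3,0.7,0,0,0,0,0],[0,0,0,0,7,0,0],[0,0,0,0,7,0,0],[0,0,0,0,7,0,0],[0,0,0,0,7,0,0],[0,0,0,0,7,0,0]]'
python3 -m crank '[[0,0,0,0,0,0,0],[0,0,0,0,0,0,0]]'
python3 - <<'E'
from h import *
d=get_image("scene");a=d["img"];b=grab("top","t2")["img"]
cv2.imwrite("pics/s2.png",np.hstack([a[100:400,150:450],b[90:390,90:390]]))
s=status.state();print(s["ee_pos"],R.from_rotvec(s["tool_rot"]).as_matrix().round(2),s["joints"])
E
```

```text
t: 9.27
ee_pos: [426.3, 347.8, 102.6]
tool_rot: [2.221, 2.221, -0.0]
ft_force: [0.1, -0.5, 0.3]
grip_width: 85.9
finger_force: 0.0
t: 9.93
ee_pos: [426.4, 348.0, 305.4]
tool_rot: [2.221, 2.221, 0.003]
ft_force: [0.2, -0.2, -0.6]
grip_width: 87.9
finger_force: 0.0
t: 10.6
ee_pos: [475.8, 136.0, 302.2]
tool_rot: [-2.221, -2.221, 0.001]
ft_force: [0.2, 0.0, 1.1]
grip_width: 37.9
finger_force: 0.0
t: 11.27
ee_pos: [531.7, -103.9, 302.1]
tool_rot: [-2.221, -2.221, 0.001]
ft_force: [0.7, 0.6, 0.7]
grip_width: 0.7
finger_force: 0.0
t: 11.93
ee_pos: [553.3, -193.2, 303.4]
tool_rot: [-1.87, -1.87, -0.597]
ft_force: [-0.0, 0.1, -0.0]
grip_width: 0.5
finger_force: 0.0
t: 12.1
ee_pos: [552.4, -193.7, 300.4]
tool_rot: [-1.875, -1.867, -0.588]
ft_force: [-0.2, 0.7, 0.3]
grip_width: 0.2
finger_force: 0.0
[ 553.13234211 -191.78405462  302.74153277] [[-0.    1.   -0.  ]
 [ 0.82  0.    0.57]
 [ 0.57 -0.   -0.82]] [-0.73779603  0.47804363  1.28627676  0.44834833  1.79250142 -0.73157143]
```

View pics/s2.png

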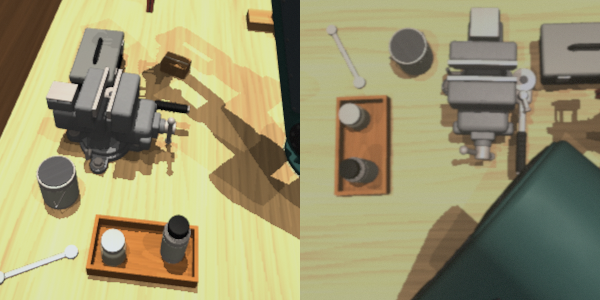

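The can stands upright in the tray beside the jar, and the ratchet hasn't moved. I'll lower the leaning tool beside the lever tab.

```bash
python3 -m crank '[[-0.69,0.05,2.5,0,0,0,0],[-0.69,0.05,2.5,0,0,0,0],[-0.69,0.05,2.5,0,0,0,0],[-0.69,0.05,2.5,0,0,0,0],[-0.69,0.05,2.5,0,0,0,0],[-0.69,0.05,2.5,0,0,0,0],[-0.69,0.05,2.5,0,0,0,0],[-0.69,0.05,2.5,0,0,0,0]]'
python3 -m crank '[[0.41,0,0.29,0,0,0,0],[0.82,0,0.57,0,0,0,0],[0.82,0,0.57,0,0,0,0],[0,0,0,0,0,0,0],[0,0,0,0,0,0,0]]'
python3 - <<'E'
from h import *
d=grab("wrist","w3")
s=status.state();print(s["ee_pos"],proj(d,s["ee_pos"]))
E
```

```text
t: 12.87
ee_pos: [557.8, -121.1, 107.8]
tool_rot: [-1.872, -1.88, -0.589]
ft_force: [-0.0, -0.6, 0.2]
grip_width: 0.5
finger_force: 0.0
t: 13.28
ee_pos: [558.0, -97.4, 108.9]
tool_rot: [-1.872, -1.877, -0.591]
ft_force: [0.1, -0.4, 0.9]
grip_width: 0.4
finger_force: 0.0
[557.9958271  -97.96196946 108.63819893] [284.15759847 264.18208084]
```

View pics/w3.png

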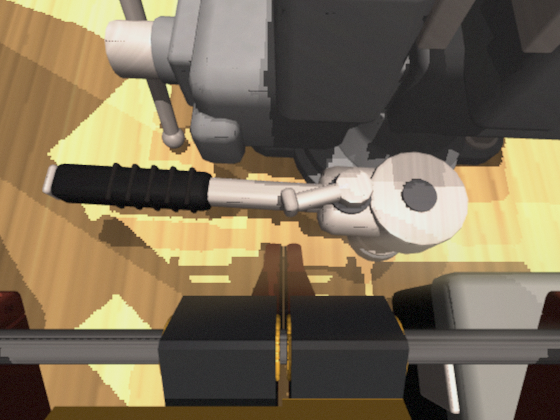

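The shut fingertips at (284,250) line up with the tab at (288,200), so I'll push towards the vise.

```bash
python3 -m crank '[[0.76,0,0.65,0,0,0,0],[0.41,0,0.29,0,0,0,0],[0.41,0,0.29,0,0,0,0],[0.41,0,0.29,0,0,0,0]]'
python3 -m crank '[[0.41,0,0.29,0,0,0,0],[0.41,0,0.29,0,0,0,0],[0,0,0,0,0,0,0]]'
python3 -m crank '[[0.41,0,0.29,0,0,0,0],[0.1,0,0.07,0,0,0,0],[0,0,0,0,0,0,0]]'
```

```text
t: 13.67
ee_pos: [556.9, -73.8, 106.0]
tool_rot: [-1.874, -1.875, -0.587]
ft_force: [-4.3, -11.2, 3.6]
grip_width: 0.4
finger_force: 5.0
t: 13.92
ee_pos: [555.6, -63.5, 105.7]
tool_rot: [-1.872, -1.874, -0.585]
ft_force: [-5.4, -7.1, 0.9]
grip_width: 0.6
finger_force: 3.9
t: 14.17
ee_pos: [555.8, -57.2, 105.6]
tool_rot: [-1.872, -1.874, -0.586]
ft_force: [-6.0, -5.9, 1.5]
grip_width: 0.6
finger_force: 3.8
```

```bash
python3 -m crank '[[0.25,0,0.17,0,0,0,0],[0.16,0,0.12,0,0,0,0],[0,0,0,0,0,0,0]]'
python3 -m crank '[[0.16,0,0.12,0,0,0,0],[0,0,0,0,0,0,0]]'
python3 - <<'E'
from h import *
d=grab("wrist","w4")
E
```

```text
t: 14.42
ee_pos: [556.4, -52.6, 105.6]
tool_rot: [-1.873, -1.874, -0.587]
ft_force: [-3.7, -7.5, 1.0]
grip_width: 0.7
finger_force: 4.0
t: 14.58
ee_pos: [556.7, -50.9, 105.6]
tool_rot: [-1.874, -1.875, -0.587]
ft_force: [-3.0, -8.0, 1.1]
grip_width: 0.4
finger_force: 4.2
```

View pics/w4.png

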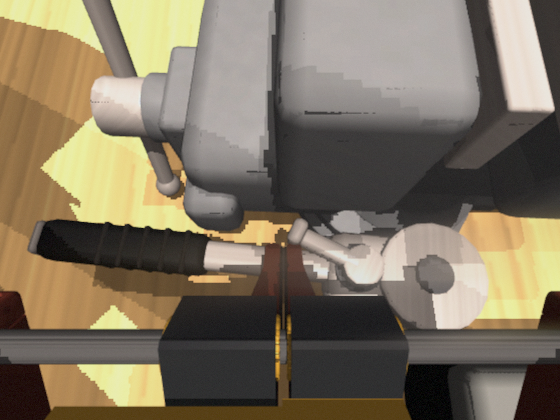

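The lever tip, now at (298,230), is clearly over towards the vise. I'll press on until it reaches its stop.

```bash
for i in 1; do python3 -m crank '[[0.16,0,0.12,0,0,0,0],[0,0,0,0,0,0,0]]'; done; python3 -m crank '[[0.16,0,0.12,0,0,0,0],[0,0,0,0,0,0,0]]'; python3 -m crank '[[0.16,0,0.12,0,0,0,0],[0,0,0,0,0,0,0]]'
```

```text
t: 14.8
ee_pos: [557.1, -49.3, 105.5]
tool_rot: [-1.875, -1.875, -0.587]
ft_force: [-3.6, -8.9, 2.4]
grip_width: 0.4
finger_force: 4.7
t: 14.97
ee_pos: [557.2, -48.7, 105.4]
tool_rot: [-1.876, -1.878, -0.585]
ft_force: [-5.3, -13.2, 4.0]
grip_width: 0.7
finger_force: 7.4
t: 15.13
ee_pos: [557.4, -48.3, 105.3]
tool_rot: [-1.878, -1.88, -0.584]
ft_force: [-7.6, -19.6, 6.0]
grip_width: 0.1
finger_force: 10.3
```

Force rose to about 20 N with no further travel, so the lever is on its stop. I'll retreat, straighten the tool, and turn it across the handle.

```bash
python3 -m crank '[[-1.64,0,-1.15,0,0,0,0],[-2.46,0,-1.72,0,0,0,0],[-1.64,0,-1.15,0,0,0,0],[1.72,0,-2.46,0,0,0,0],[1.72,0,-2.46,0,0,0,0],[1.72,0,-2.46,0,0,0,0],[1.72,0,-2.46,0,0,0,0],[1.72,0,-2.46,0,0,0,0]]'
python3 -m crank '[[0,0,0,0,-7,0,0],[0,0,0,0,-7,0,0],[0,0,0,0,-7,0,0],[0,0,0,0,-7,0,50],[0,0,0,0,-7,0,50],[0,0,0,0,0,7,50],[0,0,0,0,0,7,50],[0,0,0,0,0,7,50]]'
python3 -m crank '[[0,0,0,0,0,7,50],[0,0,0,0,0,7,50],[0,0,0,0,0,7,50],[0,0,0,0,0,7,50],[0,0,0,0,0,7,50],[0,0,0,0,0,7,50],[0,0,0,0,0,7,50],[0,0,0,0,0,7,50]]'
python3 -m crank '[[0,0,0,0,0,7,50],[0,0,0,0,0,6,50],[0,0,0,0,0,0,50]]'
python3 - <<'E'
from h import *
d=grab("top","t3",(230,90,390,270),3.3)
s=status.state();print(s["ee_pos"],R.from_rotvec(s["tool_rot"]).as_matrix().round(2),s["joints"])
E
```

```text
t: 15.8
ee_pos: [556.9, -113.1, 257.2]
tool_rot: [-1.872, -1.872, -0.59]
ft_force: [0.4, 0.6, -0.9]
grip_width: 0.7
finger_force: 0.0
t: 16.47
ee_pos: [556.8, -111.7, 256.0]
tool_rot: [-2.592, -1.775, -0.0]
ft_force: [-0.4, -0.6, -0.3]
grip_width: 30.4
finger_force: 0.0
t: 17.13
ee_pos: [556.8, -112.9, 255.6]
tool_rot: [-3.122, -0.346, 0.001]
ft_force: [-0.3, 0.5, 1.1]
grip_width: 44.3
finger_force: 0.0
t: 17.38
ee_pos: [556.8, -113.0, 255.6]
tool_rot: [-3.141, 0.006, 0.001]
ft_force: [0.7, 0.2, -0.2]
grip_width: 43.8
finger_force: 0.0
[ 556.88766261 -113.04504821  255.66014583] [[ 1.  0. -0.]
 [ 0. -1.  0.]
 [-0. -0. -1.]] [-3.22054187e-01  2.85193003e-01  1.53541403e+00  3.53524282e-04
  1.32175662e+00  1.24643449e+00]
```

View pics/t3.png

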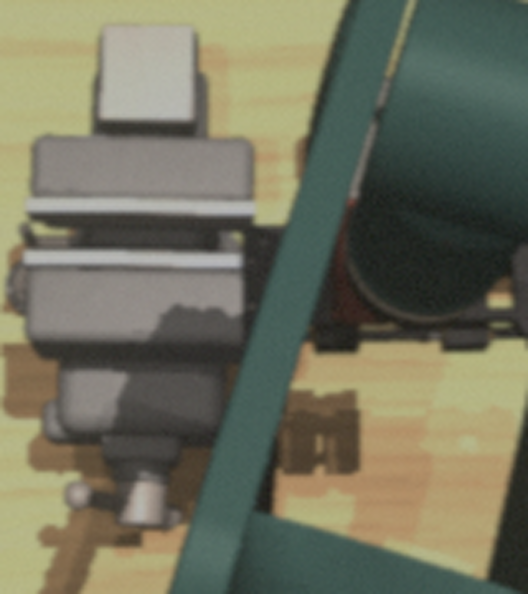

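The arm hides the handle in this view, with only the grip's end visible near (263,490). Since the lever push can only have left the handle between 0.02 and 0.06 rad, I'll straddle it at a radius of 190 mm with 44 mm of opening.

```bash
python3 -m crank '[[-2.78,-1.78,0,0,0,0,50],[-2.78,-1.78,0,0,0,0,50],[-2.78,-1.78,0,0,0,0,50],[-2.78,-1.78,0,0,0,0,50],[0,0,2,0,0,0,50],[0,0,3,0,0,0,50],[0,0,3,0,0,0,50],[0,0,2,0,0,0,50]]'
python3 - <<'E'
from h import *
d=get_image("wrist");s=status.state();print(s["ee_pos"],proj(d,[446,-42,98]),proj(d,[490,-46,98]),proj(d,[508,-47,98]))
g=d["img"].max(2)
for x in(490,500,505):   # dark run across the grip
    for z in (98,): 
        ys=np.arange(-80,0,2.);print(x,[int(g[int(round(v)),int(round(u))]) if 0<=v<420 and 0<=u<560 else -1 for u,v in (proj(d,[x,y,z]) for y in ys)])
E
```

```text
t: 18.1
ee_pos: [444.7, -41.7, 154.2]
tool_rot: [-3.141, -0.007, 0.002]
ft_force: [-0.8, -0.8, -0.3]
grip_width: 44.1
finger_force: 0.0
[442.56703444 -41.26302811 151.40843432] [283.86099489 223.4241532 ] [290.25316893 160.32511307] [292.09794765 132.29606746]
490 [189, 187, 190, 189, 189, 189, 189, 190, 188, 189, 189, 190, 189, 186, 13, 21, 40, 37, 38, 36, 34, 37, 31, 27, 27, 21, 111, 109, 108, 109, 108, 190, 190, 188, 190, 188, 188, 188, 187, 186]
500 [189, 190, 189, 191, 189, 190, 190, 189, 189, 192, 190, 190, 178, 63, 29, 32, 30, 32, 30, 27, 29, 25, 24, 24, 16, 56, 68, 75, 67, 71, 129, 148, 153, 164, 174, 182, 186, 187, 189, 188]
505 [187, 189, 188, 190, 187, 189, 188, 188, 188, 190, 187, 191, 190, 34, 21, 34, 42, 40, 42, 42, 41, 35, 31, 20, 12, 73, 75, 40, 79, 93, 98, 102, 102, 104, 101, 87, 85, 46, 48, 58]
```

```bash
python3 -m crank '[[0,-0.6,0,0,0,5,50],[0,0,2,0,0,0,50],[0,0,2,0,0,0,50],[0,0,2,0,0,0,50],[0,0,2,0,0,0,50],[0,0,0,0,0,0,50],[0,0,0,0,0,0,50]]'
python3 - <<'E'
from h import *
s=status.state();p=s["ee_pos"];b=np.array([635,-57])
print(p,np.linalg.norm(p[:2]-b),np.degrees(np.arctan2(*(p[:2]-b)[::-1])))
E
```

```text
t: 18.73
ee_pos: [445.5, -36.1, 75.9]
tool_rot: [-3.138, 0.134, 0.003]
ft_force: [0.1, -0.3, 0.6]
grip_width: 43.9
finger_force: 0.0
[445.50342385 -36.14816321  75.92165674] 190.64037208794568 173.72054656157718
```

```bash
python3 -m crank '[[0.05,1.33,0,0,0,-4,50],[0.05,0.66,0,0,0,-2,50],[0.02,0.33,0,0,0,-1,50]]';python3 -m crank '[[0.02,0.33,0,0,0,-1,50]]'
```

```text
t: 18.98
ee_pos: [446.4, -59.9, 77.3]
tool_rot: [3.141, 0.058, 0.001]
ft_force: [-1.4, 2.8, -0.4]
grip_width: 43.6
finger_force: 1.0
t: 19.07
ee_pos: [446.7, -62.9, 77.1]
tool_rot: [-3.14, -0.084, -0.002]
ft_force: [-1.0, 2.0, 1.1]
grip_width: 43.9
finger_force: 1.0
```

The drag is only 2–3 N, so it's clicking freely. I'll carry on with the back swing.

```bash
python3 -m crank '[[0.07,1.66,0,0,0,-5,50],[0.07,1.66,0,0,0,-5,50],[0.07,1.66,0,0,0,-5,50],[0.07,1.66,0,0,0,-5,50],[0.07,1.66,0,0,0,-5,50],[0.07,1.66,0,0,0,-5,50]]'
python3 -m crank '[[0.07,1.66,0,0,0,-5,50],[0.07,1.66,0,0,0,-5,50],[0.07,1.66,0,0,0,-5,50],[0.07,1.66,0,0,0,-5,50],[0.07,1.66,0,0,0,-5,50],[0,0,0,0,0,0,50],[0,0,0,0,0,0,50]]'
cat > a.py <<'E'
from h import *
s=status.state();p=s["ee_pos"];b=np.array([635,-57]);q=p[:2]-b;M=R.from_rotvec(s["tool_rot"]).as_matrix()
a=np.degrees(np.arctan2(q[1],q[0]))%360
print("r %.1f ang %.1f z %.1f toolx %.1f tangential F %.1f"%(np.hypot(*q),a,p[2],np.degrees(np.arctan2(M[1,0],M[0,0])),s["ft_force"][:2]@np.array([-q[1],q[0]])/np.hypot(*q)), s["joints"].round(2))
E
python3 a.py
```

```text
t: 19.57
ee_pos: [476.2, -157.1, 76.6]
tool_rot: [-3.01, -0.899, 0.001]
ft_force: [-1.3, 1.6, 0.2]
grip_width: 43.9
finger_force: 1.0
t: 20.15
ee_pos: [536.3, -215.1, 76.7]
tool_rot: [2.748, 1.519, 0.002]
ft_force: [-0.3, 0.6, -0.3]
grip_width: 44.0
finger_force: 0.0
r 186.3 ang 238.0 z 76.7 toolx 57.9 tangential F -0.5 [-0.5   0.49  1.71 -0.    0.94  0.06]
```

```bash
python3 -m crank '[[0.07,-1.66,0,0,0,5,50],[0.07,-1.66,0,0,0,5,50],[0.07,-1.66,0,0,0,5,50],[0.07,-1.66,0,0,0,5,50],[0.07,-1.66,0,0,0,5,50],[0.07,-1.66,0,0,0,5,50]]'
python3 a.py
python3 -m crank '[[0.07,-1.66,0,0,0,5,50],[0.07,-1.66,0,0,0,5,50],[0.07,-1.66,0,0,0,5,50],[0.07,-1.66,0,0,0,5,50],[0.07,-1.66,0,0,0,5,50]]'
python3 a.py
python3 -m crank '[[0.05,-1.33,0,0,0,4,50],[0.05,-1.33,0,0,0,4,50],[0,0,0,0,0,0,50]]'
python3 a.py
```

```text
t: 20.65
ee_pos: [468.8, -142.6, 76.8]
tool_rot: [3.048, 0.749, 0.005]
ft_force: [4.9, -2.1, -2.0]
grip_width: 44.3
finger_force: 2.5
r 187.0 ang 207.2 z 76.8 toolx 27.6 tangential F 4.1 [-0.44  0.39  1.91 -0.    0.84  0.65]
t: 21.07
ee_pos: [447.5, -63.3, 77.1]
tool_rot: [3.138, 0.072, 0.008]
ft_force: [4.6, -4.8, -0.8]
grip_width: 44.3
finger_force: 2.5
r 187.6 ang 181.9 z 77.1 toolx 2.6 tangential F 5.0 [-0.29  0.35  1.99 -0.    0.8   1.23]
t: 21.32
ee_pos: [446.8, -35.1, 76.8]
tool_rot: [3.138, -0.142, 0.004]
ft_force: [0.7, -1.2, 0.5]
grip_width: 44.2
finger_force: 0.7
r 189.5 ang 173.4 z 76.8 toolx -5.2 tangential F 1.2 [-0.23  0.35  1.99 -0.    0.8   1.43]
```

```bash
python3 -m crank '[[0.07,1.66,0,0,0,-5,50],[0.07,1.66,0,0,0,-5,50],[0.07,1.66,0,0,0,-5,50],[0.07,1.66,0,0,0,-5,50],[0.07,1.66,0,0,0,-5,50],[0.07,1.66,0,0,0,-5,50],[0.07,1.66,0,0,0,-5,50]]'; python3 a.py
python3 -m crank '[[0.07,1.66,0,0,0,-5,50],[0.07,1.66,0,0,0,-5,50],[0.07,1.66,0,0,0,-5,50],[0.07,1.66,0,0,0,-5,50],[0.07,1.66,0,0,0,-5,50],[0.07,1.66,0,0,0,-5,50],[0,0,0,0,0,0,50]]'; python3 a.py
python3 -m crank '[[0.07,-1.66,0,0,0,5,50],[0.07,-1.66,0,0,0,5,50],[0.07,-1.66,0,0,0,5,50],[0.07,-1.66,0,0,0,5,50],[0.07,-1.66,0,0,0,5,50]]'; python3 a.py
```

```text
t: 21.9
ee_pos: [468.3, -148.0, 75.7]
tool_rot: [-3.03, -0.819, 0.005]
ft_force: [-2.3, 1.4, 0.9]
grip_width: 44.0
finger_force: 1.0
r 189.9 ang 208.6 z 75.7 toolx 30.3 tangential F -2.4 [-0.45  0.4   1.9   0.    0.85  0.6 ]
t: 22.48
ee_pos: [542.1, -219.9, 76.2]
tool_rot: [2.717, 1.573, 0.001]
ft_force: [0.5, 0.6, 0.3]
grip_width: 44.3
finger_force: 0.0
r 187.5 ang 240.3 z 76.2 toolx 60.1 tangential F 0.1 [-0.5   0.5   1.69 -0.    0.94  0.02]
t: 22.9
ee_pos: [478.8, -161.9, 76.3]
tool_rot: [2.999, 0.933, 0.002]
ft_force: [5.5, -1.8, -1.1]
grip_width: 43.8
finger_force: 2.3
r 188.2 ang 213.9 z 76.3 toolx 34.6 tangential F 4.6 [-0.46  0.41  1.87  0.    0.86  0.5 ]
```

```bash
python3 -m crank '[[0.03,-1,0,0,0,3,50],[0.03,-1,0,0,0,3,50]]'|grep ft_; python3 a.py;  python3 -m crank '[[0.03,-1,0,0,0,3,50],[0.03,-1,0,0,0,3,50]]'|grep ft_; python3 a.py
```

```text
ft_force: [4.2, -3.6, -4.4]
r 188.2 ang 208.0 z 76.4 toolx 28.7 tangential F 5.2 [-0.44  0.4   1.9  -0.    0.84  0.63]
ft_force: [3.6, -3.7, -3.6]
r 188.0 ang 202.1 z 76.5 toolx 22.7 tangential F 4.7 [-0.41  0.38  1.93 -0.    0.83  0.76]
```

```bash
python3 -m crank '[[0.03,-1,0,0,0,3,50],[0.03,-1,0,0,0,3,50]]'|grep ft_; python3 a.py
```

```text
ft_force: [3.8, -3.9, -2.5]
r 188.0 ang 196.1 z 76.5 toolx 16.7 tangential F 4.8 [-0.38  0.37  1.95 -0.    0.81  0.9 ]
```

```bash
python3 -m crank '[[0.03,-1,0,0,0,3,50],[0.03,-1,0,0,0,3,50]]'|grep ft_; python3 a.py
```

```text
ft_force: [3.3, -3.4, -2.2]
r 188.1 ang 190.0 z 76.6 toolx 10.7 tangential F 3.9 [-0.35  0.36  1.97 -0.    0.8   1.04]
```

```bash
python3 -m crank '[[0.03,-1,0,0,0,3,50],[0.03,-1,0,0,0,3,50]]'|grep ft_; python3 a.py
```

```text
ft_force: [4.3, -3.8, -1.8]
r 188.2 ang 183.9 z 76.6 toolx 4.7 tangential F 4.1 [-0.31  0.35  1.98 -0.    0.8   1.18]
```

```bash
python3 -m crank '[[0.03,-1,0,0,0,3,50],[0.01,-0.5,0,0,0,1.5,50]]'|grep ft_; python3 a.py
```

```text
ft_force: [3.5, -4.6, -1.6]
r 188.7 ang 179.2 z 76.7 toolx 0.3 tangential F 4.6 [-0.27  0.35  1.99 -0.    0.8   1.29]
```

```bash
python3 -m crank '[[0.03,-1,0,0,0,3,50],[0.03,-1,0,0,0,3,50]]'|grep ft_; python3 a.py
```

```text
ft_force: [3.6, -5.5, -0.8]
r 188.7 ang 173.3 z 76.7 toolx -5.8 tangential F 5.1 [-0.23  0.35  1.99 -0.    0.8   1.44]
```

```bash
python3 -m crank '[[0.07,1.66,0,0,0,-5,50],[0.07,1.66,0,0,0,-5,50],[0.07,1.66,0,0,0,-5,50],[0.07,1.66,0,0,0,-5,50],[0.07,1.66,0,0,0,-5,50],[0.07,1.66,0,0,0,-5,50],[0.07,1.66,0,0,0,-5,50]]'|grep ft_; python3 a.py
python3 -m crank '[[0.07,1.66,0,0,0,-5,50],[0.07,1.66,0,0,0,-5,50],[0.07,1.66,0,0,0,-5,50],[0.07,1.66,0,0,0,-5,50],[0.07,1.66,0,0,0,-5,50],[0.07,1.66,0,0,0,-5,50],[0,0,0,0,0,0,50]]'|grep ft_; python3 a.py
python3 -m crank '[[0.05,-1.33,0,0,0,4,50],[0.03,-1,0,0,0,3,50],[0.03,-0.66,0,0,0,2,50],[0,0,0,0,0,0,50]]'|grep ft_; python3 a.py
```

```text
ft_force: [-2.4, 1.3, -0.4]
r 189.9 ang 207.8 z 75.7 toolx 29.6 tangential F -2.2 [-0.44  0.4   1.9   0.    0.85  0.61]
ft_force: [-0.1, -1.6, 1.2]
r 186.9 ang 239.6 z 76.2 toolx 59.5 tangential F 0.8 [-0.5   0.5   1.7  -0.    0.94  0.03]
ft_force: [0.1, 0.5, -0.7]
r 186.7 ang 228.9 z 75.9 toolx 50.2 tangential F -0.3 [-0.49  0.46  1.77  0.    0.91  0.2 ]
```

```bash
python3 -m crank '[[0.03,-1,0,0,0,3,50],[0.03,-1,0,0,0,3,50]]'|grep ft_; python3 a.py
```

```text
ft_force: [1.9, -0.1, -1.1]
r 186.4 ang 223.8 z 76.4 toolx 44.2 tangential F 1.4 [-0.49  0.44  1.81  0.    0.89  0.31]
```

```bash
python3 -m crank '[[0.03,-1,0,0,0,3,50],[0.01,-0.33,0,0,0,1,50]]'|grep ft_; python3 a.py
```

```text
ft_force: [0.5, -1.0, 0.8]
r 187.0 ang 219.1 z 76.2 toolx 40.3 tangential F 1.1 [-0.48  0.43  1.84  0.    0.87  0.39]
```

```bash
python3 -m crank '[[0.03,-1,0,0,0,3,50],[0.01,-0.33,0,0,0,1,50]]'|grep ft_; python3 a.py
```

```text
ft_force: [1.6, -2.9, -0.3]
r 186.8 ang 215.4 z 76.2 toolx 36.4 tangential F 3.3 [-0.47  0.42  1.86 -0.    0.86  0.47]
```

```bash
python3 -m crank '[[0.03,-1,0,0,0,3,50],[0.01,-0.33,0,0,0,1,50]]'|grep ft_; python3 a.py
```

```text
ft_force: [1.2, -5.0, -0.8]
r 186.6 ang 211.7 z 76.4 toolx 32.4 tangential F 4.9 [-0.45  0.41  1.88 -0.    0.85  0.55]
```

```bash
python3 -m crank '[[0.03,-0.66,0,0,0,2,50],[0.01,-0.33,0,0,0,1,50]]'|grep ft_; python3 a.py
```

```text
ft_force: [2.7, -5.8, -0.8]
r 186.4 ang 208.8 z 76.4 toolx 29.5 tangential F 6.4 [-0.44  0.4   1.9  -0.    0.84  0.62]
```

```bash
python3 -m crank '[[0.03,-0.66,0,0,0,2,50],[0.01,-0.33,0,0,0,1,50]]'|grep ft_; python3 a.py
```

```text
ft_force: [2.1, -8.2, -1.7]
r 186.3 ang 206.0 z 76.4 toolx 26.5 tangential F 8.3 [-0.43  0.39  1.91 -0.    0.84  0.68]
```

```bash
python3 -m crank '[[0.03,-0.66,0,0,0,2,50],[0.01,-0.33,0,0,0,1,50]]'|grep ft_; python3 a.py
```

```text
ft_force: [0.2, -10.0, -1.7]
r 186.2 ang 203.1 z 76.4 toolx 23.5 tangential F 9.3 [-0.42  0.39  1.92 -0.    0.83  0.75]
```

```bash
python3 -m crank '[[0.03,-0.66,0,0,0,2,50],[0.01,-0.33,0,0,0,1,50]]'|grep ft_; python3 a.py
```

```text
ft_force: [1.4, -11.2, -2.6]
r 186.2 ang 200.1 z 76.3 toolx 20.5 tangential F 11.0 [-0.4   0.38  1.94 -0.    0.82  0.81]
```

```bash
python3 -m crank '[[0.03,-0.66,0,0,0,2,50],[0.01,-0.33,0,0,0,1,50]]'|grep ft_; python3 a.py
```

```text
ft_force: [0.1, -10.9, -1.1]
r 186.2 ang 197.0 z 76.3 toolx 17.5 tangential F 10.4 [-0.38  0.37  1.95 -0.    0.82  0.88]
```

```bash
python3 - <<'E'
from h import *
s=status.state();print(s["grip_width"],s["finger_force"],s["ft_force"],s["ft_torque"],s["t"])
d=get_image("top");e=get_image("wrist")
a=cv2.resize(d["img"][90:290,240:440],(400,400),interpolation=cv2.INTER_CUBIC)
cv2.imwrite("pics/l.png",np.hstack([a,cv2.resize(e["img"][0:420,80:480],(400,400))]))
E
```

```text
44.03555386247106 5.259917825460434 [  0.0519235  -10.88256328  -1.12482576] [-1.85363611  0.07253875  0.01984241] 27.0667
```

View pics/l.png

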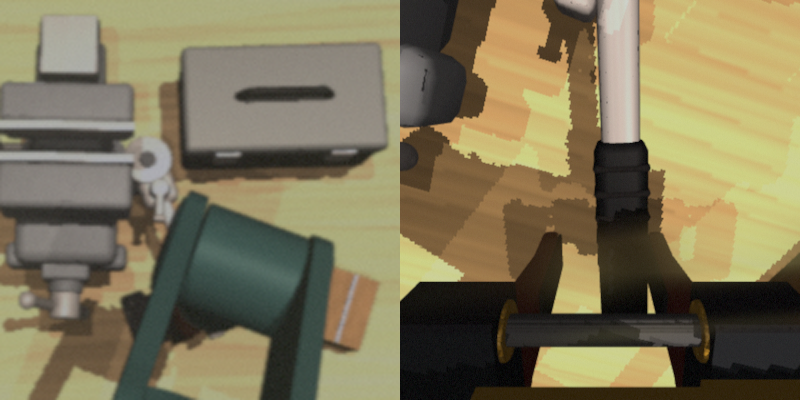

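The handle is moving with the outer finger, the lever is over, and the carton and toolbox haven't moved. I'll continue until the handle comes up firm.

```bash
python3 -m crank '[[0.03,-0.66,0,0,0,2,50],[0.01,-0.33,0,0,0,1,50]]'|grep ft_; python3 a.py
```

```text
ft_force: [0.0, -10.3, 0.5]
r 186.1 ang 193.9 z 76.3 toolx 14.5 tangential F 10.0 [-0.37  0.37  1.96 -0.    0.81  0.95]
```

```bash
python3 -m crank '[[0.03,-0.66,0,0,0,2,50],[0.01,-0.33,0,0,0,1,50]]'|grep ft_; python3 a.py
```

```text
ft_force: [0.4, -7.9, 1.4]
r 186.1 ang 190.7 z 76.3 toolx 11.5 tangential F 7.9 [-0.35  0.36  1.96 -0.    0.81  1.02]
```

```bash
python3 -m crank '[[0.03,-0.66,0,0,0,2,50],[0.01,-0.33,0,0,0,1,50]]'|grep ft_; python3 a.py
```

```text
ft_force: [-1.0, -8.7, 1.1]
r 186.2 ang 187.6 z 76.3 toolx 8.5 tangential F 8.5 [-0.33  0.36  1.97 -0.    0.81  1.1 ]
```

```bash
python3 -m crank '[[0.03,-0.66,0,0,0,2,50],[0.01,-0.33,0,0,0,1,50]]'|grep ft_; python3 a.py
```

```text
ft_force: [0.1, -10.7, 2.5]
r 186.1 ang 184.6 z 76.3 toolx 5.6 tangential F 10.7 [-0.31  0.36  1.98 -0.    0.8   1.17]
```

```bash
python3 -m crank '[[0.03,-0.66,0,0,0,2,50],[0.01,-0.33,0,0,0,1,50]]'|grep ft_; python3 a.py
```

```text
ft_force: [-1.4, -11.8, 2.1]
r 186.1 ang 181.6 z 76.3 toolx 2.6 tangential F 11.7 [-0.29  0.36  1.98 -0.    0.8   1.24]
```

```bash
python3 -m crank '[[0.03,-0.66,0,0,0,2,50],[0.01,-0.33,0,0,0,1,50]]'|grep ft_; python3 a.py
```

```text
ft_force: [-2.1, -12.7, 3.0]
r 186.1 ang 178.6 z 76.3 toolx -0.4 tangential F 12.7 [-0.27  0.36  1.98 -0.01  0.8   1.32]
```

```bash
python3 -m crank '[[0.03,-0.66,0,0,0,2,50],[0.01,-0.33,0,0,0,1,50]]'|grep ft_; python3 a.py
```

```text
ft_force: [-1.3, -9.3, 3.1]
r 186.2 ang 175.4 z 76.3 toolx -3.4 tangential F 9.4 [-0.24  0.35  1.98 -0.    0.8   1.39]
```

```bash
python3 -m crank '[[0.07,1.66,0,0,0,-5,50],[0.07,1.66,0,0,0,-5,50],[0.07,1.66,0,0,0,-5,50],[0.07,1.66,0,0,0,-5,50],[0.07,1.66,0,0,0,-5,50],[0.07,1.66,0,0,0,-5,50],[0.07,1.66,0,0,0,-5,50],[0.07,1.66,0,0,0,-5,50]]'|grep ft_; python3 a.py
python3 -m crank '[[0.07,1.66,0,0,0,-5,50],[0.07,1.66,0,0,0,-5,50],[0,0,0,0,0,0,50]]'|grep ft_; python3 a.py
python3 -m crank '[[0.07,-1.66,0,0,0,5,50],[0,0,0,0,0,0,50]]'|grep ft_; python3 a.py
python3 -m crank '[[0.03,-0.66,0,0,0,2,50]]'|grep ft_; python3 a.py
python3 -m crank '[[0.03,-0.66,0,0,0,2,50]]'|grep ft_; python3 a.py
python3 -m crank '[[0.03,-0.66,0,0,0,2,50]]'|grep ft_; python3 a.py
python3 -m crank '[[0.03,-0.66,0,0,0,2,50]]'|grep ft_; python3 a.py
python3 -m crank '[[0.03,-0.66,0,0,0,2,50]]'|grep ft_; python3 a.py
python3 -m crank '[[0.03,-0.66,0,0,0,2,50]]'|grep ft_; python3 a.py
```

```text
ft_force: [-2.3, 1.6, 0.6]
r 185.8 ang 215.6 z 75.3 toolx 36.8 tangential F -2.6 [-0.46  0.42  1.85  0.    0.87  0.46]
ft_force: [1.1, -0.1, -0.5]
r 184.6 ang 227.2 z 75.8 toolx 46.7 tangential F 0.9 [-0.49  0.46  1.78 -0.    0.9   0.27]
ft_force: [-0.8, -0.2, -1.0]
r 185.2 ang 220.1 z 75.2 toolx 41.2 tangential F -0.4 [-0.48  0.44  1.83  0.    0.88  0.38]
ft_force: [1.8, -2.8, -1.0]
r 184.3 ang 219.1 z 75.8 toolx 39.5 tangential F 3.3 [-0.47  0.43  1.83 -0.    0.88  0.41]
ft_force: [0.1, -2.2, -1.2]
r 184.2 ang 217.0 z 75.8 toolx 37.5 tangential F 1.8 [-0.47  0.43  1.85 -0.    0.87  0.45]
ft_force: [-0.0, -2.1, -0.7]
r 184.2 ang 214.9 z 75.9 toolx 35.5 tangential F 1.7 [-0.46  0.42  1.86 -0.    0.86  0.49]
ft_force: [0.8, -3.0, -1.0]
r 184.1 ang 212.8 z 75.9 toolx 33.5 tangential F 2.9 [-0.45  0.41  1.87 -0.    0.86  0.53]
ft_force: [0.5, -5.0, -3.4]
r 184.0 ang 210.9 z 75.9 toolx 31.5 tangential F 4.5 [-0.44  0.41  1.88 -0.    0.85  0.58]
ft_force: [0.8, -6.1, -4.9]
r 183.9 ang 209.0 z 75.9 toolx 29.5 tangential F 5.7 [-0.44  0.4   1.89 -0.    0.85  0.62]
```

```bash
cat > hd.py <<'E'
from h import *
d=get_image("wrist");im=cv2.cvtColor(d["img"],cv2.COLOR_BGR2HSV).astype(int);b=np.array([635,-57])
out=[]
for r in(95,102,109,116):
    A=np.arange(168,246,.5);m=[]
    for a in A:
        t=np.radians(a);u,v=proj(d,[b[0]+r*np.cos(t),b[1]+r*np.sin(t),95]).round().astype(int)
        m.append(0<=u<560 and 0<=v<420 and im[v,u,1]<60 and im[v,u,2]>130)
    if sum(m)>4: out.append((r,np.median(A[np.array(m)]).round(1),sum(m)))
print("handle",out)
E
python3 hd.py; python3 a.py
```

```text
handle [(95, np.float64(212.2), np.int64(18)), (102, np.float64(212.0), np.int64(17)), (109, np.float64(212.2), np.int64(16)), (116, np.float64(212.2), np.int64(14))]
r 184.0 ang 208.6 z 75.9 toolx 29.4 tangential F 2.9 [-0.44  0.4   1.89 -0.    0.85  0.62]
```

```bash
python3 -m crank '[[0.03,-1,0,0,0,3,50],[0.03,-1,0,0,0,3,50],[0.03,-1,0,0,0,3,50]]'|grep ft_; python3 hd.py; python3 a.py
```

```text
ft_force: [2.9, -10.2, -7.0]
handle [(95, np.float64(203.2), np.int64(18)), (102, np.float64(203.5), np.int64(17)), (109, np.float64(203.5), np.int64(15)), (116, np.float64(203.2), np.int64(14))]
r 183.2 ang 199.7 z 76.2 toolx 20.3 tangential F 6.2 [-0.39  0.38  1.93 -0.    0.82  0.82]
```

```bash
for k in 1; do python3 -m crank '[[0,0,0,0,0,0,50],[0,0,0,0,0,0,50],[0,0,0,0,0,0,50]]'|grep ft_; done; python3 a.py; python3 hd.py
python3 -m crank '[[0.03,-1,0,0,0,3,50]]'|grep ft_; python3 a.py
python3 -m crank '[[0,0,0,0,0,0,50]]'|grep ft_; python3 a.py
python3 -m crank '[[0.03,-1,0,0,0,3,50]]'|grep ft_; python3 a.py
python3 -m crank '[[0,0,0,0,0,0,50]]'|grep ft_; python3 a.py
python3 -m crank '[[0.03,-1,0,0,0,3,50]]'|grep ft_; python3 a.py
python3 -m crank '[[0,0,0,0,0,0,50]]'|grep ft_; python3 a.py;python3 hd.py
```

```text
ft_force: [2.2, -7.9, -3.6]
r 183.2 ang 200.1 z 76.2 toolx 20.7 tangential F 8.2 [-0.4   0.38  1.93 -0.    0.83  0.82]
handle [(95, np.float64(203.2), np.int64(18)), (102, np.float64(203.0), np.int64(17)), (109, np.float64(203.0), np.int64(15)), (116, np.float64(203.2), np.int64(14))]
ft_force: [3.3, -10.2, -4.9]
r 182.7 ang 197.6 z 76.3 toolx 17.7 tangential F 10.7 [-0.38  0.38  1.94 -0.    0.82  0.88]
ft_force: [2.3, -6.9, -4.3]
r 182.9 ang 196.9 z 76.3 toolx 17.5 tangential F 7.3 [-0.38  0.38  1.94 -0.    0.82  0.89]
ft_force: [3.9, -9.9, -5.0]
r 182.5 ang 194.4 z 76.4 toolx 14.7 tangential F 10.6 [-0.36  0.37  1.95 -0.    0.81  0.95]
ft_force: [1.7, -5.5, -3.2]
r 182.8 ang 193.7 z 76.4 toolx 14.5 tangential F 5.7 [-0.36  0.37  1.95 -0.    0.81  0.96]
ft_force: [3.2, -8.4, -2.8]
r 182.6 ang 191.1 z 76.4 toolx 11.7 tangential F 8.8 [-0.35  0.37  1.96 -0.    0.81  1.02]
ft_force: [1.7, -3.9, 0.5]
r 183.0 ang 190.5 z 76.4 toolx 11.5 tangential F 4.1 [-0.34  0.37  1.96 -0.    0.81  1.03]
handle [(95, np.float64(193.2), np.int64(18)), (102, np.float64(193.5), np.int64(17)), (109, np.float64(193.5), np.int64(15)), (116, np.float64(193.2), np.int64(14))]
```

```bash
cat > lv.py <<'E'
from h import *
import sys
H=float(sys.argv[1]);b=np.array([635,-57]);D=lambda a:np.array([np.cos(np.radians(a)),np.sin(np.radians(a))])
for n in("top","wrist"):
    d=get_image(n);im=cv2.cvtColor(d["img"],cv2.COLOR_BGR2HSV).astype(int)
    for r in(30,36,40):
        row=[]
        for f in range(-44,48,4):
            q=b+40*D(H)+r*D(H-f);u,v=proj(d,[*q,116]).round().astype(int)
            row.append("%d/%d"%(im[v,u,1],im[v,u,2]) if 0<=u<560 and 0<=v<420 else "-")
        print(n,r,*row)
E
python3 lv.py 193.3
```

```text
top 30 57/94 36/70 37/75 55/69 60/72 66/73 57/71 54/75 54/75 50/77 59/74 59/73 57/72 54/76 60/72 60/72 61/67 42/61 27/56 52/54 77/63 73/73 73/73
top 36 83/159 74/137 67/118 63/105 45/90 35/80 48/74 48/74 59/69 68/71 59/73 64/72 55/74 60/72 64/72 55/74 57/67 58/57 33/54 58/53 79/68 94/73 96/93
top 40 76/135 57/90 32/71 43/78 60/97 62/98 40/83 32/80 51/75 61/75 59/74 65/71 61/71 59/74 59/73 65/71 54/71 54/61 45/57 25/51 58/53 96/72 89/69
wrist 30 - - - - - - - - - - - - - - - - - - - - - - -
wrist 36 - - - - 115/211 94/211 103/210 132/210 131/210 38/170 28/211 34/209 37/209 35/184 32/79 37/167 35/187 32/210 39/208 34/202 - - -
wrist 40 - - 114/208 109/210 102/210 105/212 108/210 126/210 133/200 33/132 27/208 37/209 35/209 32/160 124/70 41/44 28/45 46/50 22/47 103/67 132/83 133/207 -
```

Evidence so far: the lever is still fully over at about 0.42 rad. The handle now resists with up to 12 N, more than the 5–7 N that turns the bolt, and the profile repeats between strokes, so the bolt isn't turning any more. I'll finish this stroke as a last check.

```bash
python3 -m crank '[[0.03,-1,0,0,0,3,50],[0.03,-1,0,0,0,3,50]]'|grep ft_; python3 a.py
python3 -m crank '[[0.03,-1,0,0,0,3,50],[0.03,-1,0,0,0,3,50]]'|grep ft_; python3 a.py
python3 -m crank '[[0,0,0,0,0,0,50],[0,0,0,0,0,0,50]]'|grep ft_; python3 a.py;python3 hd.py
```

```text
ft_force: [4.0, -9.8, -2.2]
r 182.8 ang 184.6 z 76.5 toolx 5.5 tangential F 10.1 [-0.31  0.36  1.97 -0.    0.8   1.17]
ft_force: [3.9, -13.2, -3.9]
r 182.9 ang 178.4 z 76.4 toolx -0.5 tangential F 13.0 [-0.26  0.36  1.98 -0.    0.8   1.32]
ft_force: [3.0, -9.6, -2.4]
r 183.0 ang 178.2 z 76.5 toolx -0.3 tangential F 9.5 [-0.26  0.36  1.98 -0.    0.8   1.32]
handle [(95, np.float64(181.2), np.int64(18)), (102, np.float64(181.2), np.int64(18)), (109, np.float64(181.2), np.int64(16)), (116, np.float64(181.2), np.int64(16))]
```

```bash
python3 -m crank '[[0.07,1.66,0,0,0,-5,50],[0.07,1.66,0,0,0,-5,50],[0.07,1.66,0,0,0,-5,50],[0.07,1.66,0,0,0,-5,50],[0.07,1.66,0,0,0,-5,50],[0.07,1.66,0,0,0,-5,50],[0.07,1.66,0,0,0,-5,50],[0.07,1.66,0,0,0,-5,50]]'|grep ft_; python3 a.py
python3 -m crank '[[0.07,1.66,0,0,0,-5,50],[0.07,1.66,0,0,0,-5,50],[0.03,1,0,0,0,-3,50],[0,0,0,0,0,0,50],[0.07,-1.66,0,0,0,5,50],[0.07,-1.66,0,0,0,5,50],[0.07,-1.66,0,0,0,5,50]]'|grep ft_; python3 a.py
python3 -m crank '[[0.07,-1.66,0,0,0,5,50],[0.07,-1.66,0,0,0,5,50],[0.07,-1.66,0,0,0,5,50]]'|grep ft_; python3 a.py
python3 -m crank '[[0.07,-1.66,0,0,0,5,50],[0.07,-1.66,0,0,0,5,50]]'|grep ft_; python3 a.py
python3 -m crank '[[0.07,-1.66,0,0,0,5,50],[0.07,-1.66,0,0,0,5,50]]'|grep ft_; python3 a.py
python3 -m crank '[[0,0,0,0,0,0,50],[0,0,0,0,0,0,50],[0,0,0,0,0,0,50]]'|grep ft_; python3 a.py; python3 hd.py; python3 -c "
from station import status;print(status.state()['t'])"
```

```text
ft_force: [-2.9, 1.0, 1.4]
r 184.3 ang 218.6 z 75.3 toolx 39.8 tangential F -2.6 [-0.47  0.43  1.83  0.    0.88  0.41]
ft_force: [1.1, 0.5, 0.7]
r 183.2 ang 216.9 z 75.9 toolx 37.2 tangential F 0.3 [-0.46  0.43  1.85  0.    0.87  0.46]
ft_force: [4.9, -8.7, -7.2]
r 183.3 ang 201.8 z 76.1 toolx 22.2 tangential F 9.9 [-0.41  0.39  1.92 -0.    0.83  0.78]
ft_force: [5.5, -8.2, -6.6]
r 183.4 ang 191.6 z 76.2 toolx 12.2 tangential F 9.1 [-0.35  0.37  1.96 -0.    0.81  1.01]
ft_force: [5.4, -11.7, -7.5]
r 183.6 ang 181.3 z 76.3 toolx 2.3 tangential F 11.8 [-0.28  0.36  1.98 -0.    0.8   1.25]
ft_force: [1.7, -7.8, -3.2]
r 184.1 ang 181.2 z 76.4 toolx 2.6 tangential F 7.9 [-0.28  0.36  1.98 -0.    0.8   1.24]
handle [(95, np.float64(184.2), np.int64(18)), (102, np.float64(184.0), np.int64(17)), (109, np.float64(184.2), np.int64(16)), (116, np.float64(184.0), np.int64(15))]
33.9
```

The profile is the same for a third stroke, so the bolt is on its stop. I'll centre the fingers, lift clear, and check the can and lever.

```bash
python3 -m crank '[[0.03,1,0,0,0,-3,60],[0,0,0,0,0,0,60],[0,0,0,0,0,0,60]]'|grep ft_
python3 -m crank '[[0,0,-1.5,0,0,0,60],[0,0,-3,0,0,0,60],[0,0,-3,0,0,0,60],[0,0,-3,0,0,0,60],[0,0,-3,0,0,0,60],[0,0,-3,0,0,0,60],[0,0,0,0,0,0,60]]'
python3 hd.py; python3 lv.py 184 | grep wrist
python3 - <<'E'
from h import *
d=get_image("scene")
for r0,z in((0,152),(14,152)):
    print([d["img"][tuple(proj(d,[426+r0,348,z]).round().astype(int)[::-1])].tolist()],proj(d,[426,348,152]))
t=get_image("top");g=t["img"].max(2)[195:290,120:185]
m=cv2.inRange(g,0,45);n,l,st,c=cv2.connectedComponentsWithStats(m);i=1+st[1:,4].argmax();u=c[i]+[120,195];print("black cap px",u,st[i],ray(t,u,152))
E
```

```text
ft_force: [2.4, -6.7, -1.3]
t: 34.73
ee_pos: [452.8, -70.2, 246.1]
tool_rot: [3.136, 0.149, 0.013]
ft_force: [0.5, -0.9, 0.4]
grip_width: 53.1
finger_force: 0.0
handle [(95, np.float64(235.0), np.int64(17)), (102, np.float64(235.0), np.int64(15)), (109, np.float64(235.0), np.int64(15)), (116, np.float64(235.0), np.int64(13))]
wrist 30 141/65 118/67 133/65 132/62 135/98 129/99 135/96 122/144 125/124 122/177 117/178 134/162 134/162 137/166 135/163 135/168 133/171 136/172 132/179 132/176 133/174 130/172 111/177
wrist 36 136/62 134/61 125/59 120/176 129/132 134/99 137/99 111/177 111/177 117/177 113/178 114/177 125/171 134/168 133/167 136/167 137/170 134/169 133/169 131/167 131/167 135/166 134/175
wrist 40 146/61 138/59 132/83 113/172 139/99 143/98 133/100 137/97 115/178 115/178 115/178 112/178 116/178 136/167 132/168 133/167 133/167 134/167 133/165 134/167 136/169 135/168 132/168
[[41, 43, 44]] [328.01654692 325.59934858]
[[42, 43, 44]] [328.01654692 325.59934858]
black cap px [146.31428571 259.91428571] [21 57  9 16 35] [420.869226   328.88522347 152.        ]
```

When I backed off and released, the handle sprang back out to about 235°. That means the last strokes were winding against springiness at the stop. I'll go back and recheck gently, so that I can also let go without any spring-back.

```bash
python3 -m crank '[[0.07,1.62,0,0,0,-5,60],[0.07,1.62,0,0,0,-5,60],[0.07,1.62,0,0,0,-5,60],[0.07,1.62,0,0,0,-5,60],[0.07,1.62,0,0,0,-5,60],[0.07,1.62,0,0,0,-5,60],[0.07,1.62,0,0,0,-5,60],[0.07,1.62,0,0,0,-5,60]]' >/dev/null
python3 -m crank '[[0.07,1.62,0,0,0,-5,60],[0.07,1.62,0,0,0,-5,60],[0,0,0,0,0,0,60]]' >/dev/null; python3 a.py; python3 hd.py; python3 lv.py 235 | grep wrist
```

```text
r 182.1 ang 235.3 z 238.9 toolx 55.6 tangential F -0.0 [-0.49  0.3   1.55 -0.    1.29  0.11]
handle [(95, np.float64(235.0), np.int64(17)), (102, np.float64(234.8), np.int64(16)), (109, np.float64(235.0), np.int64(15)), (116, np.float64(234.8), np.int64(14))]
wrist 30 132/118 114/185 115/184 116/183 109/183 127/183 130/183 117/155 28/174 8/188 7/185 4/184 15/183 35/161 36/113 36/147 11/191 5/186 27/178 71/90 136/88 129/125 139/123
wrist 36 149/65 132/62 117/183 114/183 125/182 120/185 123/179 128/177 70/131 18/182 15/192 5/186 32/183 37/153 34/74 38/160 31/182 29/182 36/183 36/162 107/136 134/120 131/121
wrist 40 134/78 141/65 118/179 116/185 123/183 120/183 102/182 95/183 98/167 22/182 18/195 6/185 12/184 36/141 126/79 66/54 64/56 42/66 38/100 93/146 131/123 134/118 136/103
```

```bash
python3 -m crank '[[0,0,3,0,0,0,50],[0,0,3,0,0,0,50],[0,0,3,0,0,0,50],[0,0,3,0,0,0,50],[0,0,3,0,0,0,50],[0,0,1.3,0,0,0,50],[0,0,0,0,0,0,50]]'|grep -E "ft_|ee_"
python3 -m crank '[[0.05,-1.3,0,0,0,4,50],[0,0,0,0,0,0,50]]'|grep ft_; python3 a.py; python3 hd.py
python3 -m crank '[[0.03,-0.65,0,0,0,2,50],[0,0,0,0,0,0,50]]'|grep ft_; python3 a.py
python3 -m crank '[[0.03,-0.65,0,0,0,2,50],[0,0,0,0,0,0,50]]'|grep ft_; python3 a.py
python3 -m crank '[[0.03,-0.65,0,0,0,2,50],[0,0,0,0,0,0,50]]'|grep ft_; python3 a.py
python3 -m crank '[[0.03,-0.65,0,0,0,2,50],[0,0,0,0,0,0,50]]'|grep ft_; python3 a.py
python3 -m crank '[[0.03,-0.65,0,0,0,2,50],[0,0,0,0,0,0,50]]'|grep ft_; python3 a.py
python3 -m crank '[[0.03,-0.65,0,0,0,2,50],[0,0,0,0,0,0,50]]'|grep ft_; python3 a.py; python3 hd.py
```

```text
ee_pos: [526.4, -203.1, 74.5]
ft_force: [-0.5, -0.1, 0.3]
ft_force: [-0.8, 0.6, 0.2]
r 181.9 ang 229.9 z 78.3 toolx 51.3 tangential F -1.0 [-0.49  0.47  1.76  0.    0.92  0.19]
handle [(95, np.float64(233.2), np.int64(18)), (102, np.float64(233.0), np.int64(17)), (109, np.float64(233.0), np.int64(15)), (116, np.float64(233.0), np.int64(15))]
ft_force: [0.4, 0.8, 0.3]
r 181.5 ang 228.7 z 79.2 toolx 49.5 tangential F -0.2 [-0.48  0.46  1.77 -0.    0.91  0.22]
ft_force: [-0.3, -0.2, 0.5]
r 181.5 ang 226.7 z 78.9 toolx 47.5 tangential F -0.1 [-0.48  0.45  1.78 -0.    0.9   0.26]
ft_force: [-0.4, 0.2, -0.3]
r 181.5 ang 224.6 z 78.6 toolx 45.6 tangential F -0.4 [-0.48  0.45  1.8  -0.    0.9   0.3 ]
ft_force: [-0.1, 0.5, -0.3]
r 181.5 ang 222.4 z 78.3 toolx 43.6 tangential F -0.4 [-0.47  0.44  1.81 -0.    0.89  0.34]
ft_force: [0.3, -0.4, -0.1]
r 181.5 ang 220.3 z 78.1 toolx 41.6 tangential F 0.5 [-0.47  0.43  1.82 -0.    0.89  0.38]
ft_force: [-0.4, 0.5, 0.0]
r 181.4 ang 218.3 z 78.0 toolx 39.6 tangential F -0.6 [-0.46  0.43  1.83  0.    0.88  0.42]
handle [(95, np.float64(221.5), np.int64(17)), (102, np.float64(221.8), np.int64(16)), (109, np.float64(221.5), np.int64(15)), (116, np.float64(221.2), np.int64(14))]
```

```bash

python3 -m crank '[[0.03,-0.65,0,0,0,2,50],[0,0,0,0,0,0,50]]'|grep ft_; python3 a.py
python3 -m crank '[[0.03,-0.65,0,0,0,2,50],[0,0,0,0,0,0,50]]'|grep ft_; python3 a.py
python3 -m crank '[[0.03,-0.65,0,0,0,2,50],[0,0,0,0,0,0,50]]'|grep ft_; python3 a.py
python3 -m crank '[[0.03,-0.65,0,0,0,2,50],[0,0,0,0,0,0,50]]'|grep ft_; python3 a.py
python3 -m crank '[[0.03,-0.65,0,0,0,2,50],[0,0,0,0,0,0,50]]'|grep ft_; python3 a.py
python3 -m crank '[[0.03,-0.65,0,0,0,2,50],[0,0,0,0,0,0,50]]'|grep ft_; python3 a.py; python3 hd.py
```

```text
ft_force: [0.8, -0.1, -0.2]
r 181.4 ang 216.2 z 77.9 toolx 37.6 tangential F 0.5 [-0.46  0.42  1.85  0.    0.87  0.46]
ft_force: [-0.1, -0.1, 0.6]
r 181.4 ang 214.1 z 77.9 toolx 35.6 tangential F -0.0 [-0.45  0.42  1.86  0.    0.87  0.5 ]
ft_force: [-0.5, -0.6, -0.7]
r 181.2 ang 212.2 z 78.0 toolx 33.6 tangential F 0.3 [-0.45  0.41  1.87 -0.    0.86  0.54]
ft_force: [-0.1, -1.3, -0.1]
r 181.0 ang 210.3 z 78.1 toolx 31.6 tangential F 1.0 [-0.44  0.41  1.88 -0.    0.86  0.58]
ft_force: [1.5, -3.2, -1.6]
r 180.7 ang 208.4 z 78.2 toolx 29.6 tangential F 3.6 [-0.43  0.4   1.89 -0.    0.85  0.62]
ft_force: [2.0, -3.2, -1.5]
r 180.6 ang 206.5 z 78.2 toolx 27.6 tangential F 3.8 [-0.42  0.4   1.9  -0.    0.85  0.67]
handle [(95, np.float64(209.8), np.int64(18)), (102, np.float64(209.5), np.int64(17)), (109, np.float64(209.8), np.int64(16)), (116, np.float64(209.8), np.int64(16))]
```

The pawl engages at the same handle angle as before (about 213°), and pushing beyond it only springs. So the bolt is on its stop. I'll ease back until unloaded, centre on the handle and lift off.

```bash

python3 -m crank '[[0.03,0.32,0,0,0,-1,50],[0.03,0.32,0,0,0,-1,50],[0.03,0.32,0,0,0,-1,50],[0.03,0.32,0,0,0,-1,50],[0.03,0.32,0,0,0,-1,50],[0.03,0.32,0,0,0,-1,50],[0.03,0.32,0,0,0,-1,50],[0,0,0,0,0,0,60]]'|grep ft_; python3 a.py; python3 hd.py
python3 -m crank '[[0,0,-1,0,0,0,60],[0,0,-3,0,0,0,60],[0,0,-3,0,0,0,60],[0,0,-3,0,0,0,60],[0,0,-3,0,0,0,60],[0,0,-3,0,0,0,60],[0,0,0,0,0,0,60],[0,0,0,0,0,0,60]]'|grep -E "ft_|ee_|t:"; python3 hd.py
python3 - <<'E'
from h import *
t=get_image("top");g=t["img"]
for p,z in(([426,348],152),([426,348],0)): print(proj(t,[*p,z]))
sub=g[225:285,130:180].max(2);m=cv2.inRange(sub,0,60);n,l,st,c=cv2.connectedComponentsWithStats(m)
print([(st[i].tolist(),(c[i]+[130,225]).round(0).tolist()) for i in range(1,n) if st[i,4]>20])
E
```

```text
ft_force: [-0.1, -0.5, 0.8]
r 178.6 ang 213.2 z 77.7 toolx 34.6 tangential F 0.4 [-0.44  0.42  1.86  0.    0.87  0.52]
handle [(95, np.float64(215.5), np.int64(17)), (102, np.float64(215.5), np.int64(17)), (109, np.float64(215.5), np.int64(15)), (116, np.float64(215.2), np.int64(14))]
t: 40.33
ee_pos: [486.4, -155.0, 240.3]
tool_rot: [2.997, 0.931, 0.005]
ft_force: [-0.2, 0.8, -0.4]
handle [(95, np.float64(215.5), np.int64(17)), (102, np.float64(215.2), np.int64(16)), (109, np.float64(215.5), np.int64(15)), (116, np.float64(215.2), np.int64(14))]
[138.05563649 257.77039843]
[158.0907721  260.81924096]
[([0, 25, 20, 19, 315], [139.0, 259.0])]
```

The handle stays where I left it, and the can's cap is at (139,259) in the top view against a predicted (138,258), so it's upright in the tray. Handing in.

```bash
python3 -c "
from station import order;print(order.job_done())"
```

```text
the job is handed in; nothing more can be done
None
```

I handed the job in at about 40 s: the can is upright in the tray, the lever is over to tighten, the handle clicked back freely by over 45 degrees, and I've let go; the hand-in gave no verdict, and I judged the bolt tight only by feel, as it no longer turned under 12 N (5–7 N turns it), though the handle came up springy, not firm.

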